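# Sort mixed stacks of agar dishes onto their storage piles

## Task

Two mixed stacks of agar dishes have come back from the incubator. Take both stacks apart and set each dish gently, level and in line, on top of the dish of its own colour in the white tray. Keep the dishes lid-down, do not tip or drop them, and leave the dishes already in the tray in their pockets.

Things in the scene. Friction and masses are not known exactly. Their poses are not given: they have to be found in the camera images.
- red_dish: loose closed round dish of blood red agar, lid-down in one of two stacks (three and two high, each dish up to 15 mm out of line with the one below): 20 mm high, 60 mm across the clear lid (lower 15 mm), 57 mm across the base above it, flat top, 45 g. Origin: centre of the underside, z up. Grip the lid, clear of the dish below, whose top is level with this underside
- brown_dish: loose closed round dish of dark chocolate brown agar, lid-down in one of two stacks (three and two high, each dish up to 15 mm out of line with the one below): 20 mm high, 60 mm across the clear lid (lower 15 mm), 57 mm across the base above it, flat top, 45 g. Origin: centre of the underside, z up. Grip the lid, clear of the dish below, whose top is level with this underside
- yellow_dish: loose closed round dish of straw yellow agar, lid-down in one of two stacks (three and two high, each dish up to 15 mm out of line with the one below): 20 mm high, 60 mm across the clear lid (lower 15 mm), 57 mm across the base above it, flat top, 45 g. Origin: centre of the underside, z up. Grip the lid, clear of the dish below, whose top is level with this underside
- green_dish: loose closed round dish of dark green agar, lid-down in one of two stacks (three and two high, each dish up to 15 mm out of line with the one below): 20 mm high, 60 mm across the clear lid (lower 15 mm), 57 mm across the base above it, flat top, 45 g. Origin: centre of the underside, z up. Grip the lid, clear of the dish below, whose top is level with this underside
- blue_dish: loose closed round dish of light blue agar, lid-down in one of two stacks (three and two high, each dish up to 15 mm out of line with the one below): 20 mm high, 60 mm across the clear lid (lower 15 mm), 57 mm across the base above it, flat top, 45 g. Origin: centre of the underside, z up. Grip the lid, clear of the dish below, whose top is level with this underside
- red_tray: blood red dish already in the white six-pocket tray (one pocket is empty), same size, lid-down, loose in a pocket 6 mm deep; tray 10 mm high, fixed, pockets 110 mm apart. Origin: centre of the underside, z up. red_dish belongs on top of it, its underside 20 mm above this origin
- brown_tray: dark chocolate brown dish already in the white six-pocket tray (one pocket is empty), same size, lid-down, loose in a pocket 6 mm deep; tray 10 mm high, fixed, pockets 110 mm apart. Origin: centre of the underside, z up. brown_dish belongs on top of it, its underside 20 mm above this origin
- yellow_tray: straw yellow dish already in the white six-pocket tray (one pocket is empty), same size, lid-down, loose in a pocket 6 mm deep; tray 10 mm high, fixed, pockets 110 mm apart. Origin: centre of the underside, z up. yellow_dish belongs on top of it, its underside 20 mm above this origin
- green_tray: dark green dish already in the white six-pocket tray (one pocket is empty), same size, lid-down, loose in a pocket 6 mm deep; tray 10 mm high, fixed, pockets 110 mm apart. Origin: centre of the underside, z up. green_dish belongs on top of it, its underside 20 mm above this origin
- blue_tray: light blue dish already in the white six-pocket tray (one pocket is empty), same size, lid-down, loose in a pocket 6 mm deep; tray 10 mm high, fixed, pockets 110 mm apart. Origin: centre of the underside, z up. blue_dish belongs on top of it, its underside 20 mm above this origin
There are look-alikes about, which are no part of the job. Leave any pink look-alike of the red_dish alone.

How it is judged:
By the outcome, as a careful person would: the job done as asked, in the order asked, and still so for the second after the job is handed in, with the robot touching nothing.
It also fails if it takes over 115 s, if anything falls off the work surface, if the arm or the gripper's body presses on something with over 40 N, if the wrist force passes 120 N, or if a joint passes its speed limit or range.

## Robot

A 7-joint arm with a two-finger parallel gripper is mounted at the origin on the work surface. World frame = base frame: x ahead of the robot, y to its left, z up, the work surface at z = 0. Lengths are in m, angles in rad, forces in N, time in s.
With the tool pointing down it reaches from about 0.425 to 0.875 m from the base axis. Payload 4.7 kg.
Tool frame: the origin (TCP) lies at the very end of the fingers, on their centre line; the grasp point (between the pads) lies 19 mm behind it; z points along the fingers, y is the line along which they close (so a half turn about z gives the same grasp; the last joint's range is limited). The gripper opens to 87 mm and grips with 3 to 60 N. Pads are 19 mm wide; open, the fingers measure 117 mm over their backs; the gripper's body (75 mm by 190 mm) begins 51 mm behind the grasp point.
Start: joints at [-1.25, 0.321, -0.07, 1.45, 0.023, 1.371, -0.057], TCP at [0.196, 0.62, 0.223] pointing down, gripper open.
Joint ranges: [-2.86, 2.86], [-0.3, 2.09], [-1.38, 1.24], [0.06, 2.45], [-1.56, 4.7], [0.09, 2.05], [-2.69, 2.69]. Speed limits (rad/s): [2.57, 2.57, 3.14, 3.14, 3.14, 3.14, 3.14].

## Interface

Orientations are given as [roll, pitch, yaw] about the fixed x, y, z axes, in that order (R = Rz(yaw) Ry(pitch) Rx(roll)).
In Python, from bench import robot gives the robot as it stands.
- The arm moves only by the tool jog_arm, never from a script. Its argument "rows" is one flat list of numbers, 7 for each row, row after row: the shift along the tool's x, y, z in mm, then the turn, a rotation vector about the tool's x, y, z in rad, then the finger opening in mm, from 0 to 87. A call has 1 to 8 rows; each row is the pose to reach, as a shift and turn from the pose commanded when the call began, along the tool's axes at that moment; what a row does not reach only later rows make up. A row lasts 1/12 s, in which the tool goes at most 41.7 mm and 7.16 degrees, less where a joint would pass 70% of its speed; a pose out of reach is approached as far as the arm can. A call with a gripper value outside its range is refused whole. The fingers move at their own pace and stop on an object; "grip_force" is the grip in N (left out, the last holds). Time passes only in rows, so rows that repeat a pose let the fingers close. It gives the time, the measured TCP pose, the force, the opening and the grip force at its end, in the units of the state.
- robot.get_state(): the state, without advancing time (a new reading comes with each control period).
- robot.get_image(name): name is "side" or "top"; returns (picture, depth): 400x640x3 uint8, red, green, blue; 400x640 float32, m along the optical axis (not along the pixel's ray), 0 where there is no reading.
- robot.get_calibration(name): a dict with "vertical_fov" (degrees; the focal length in pixels is half the picture's height over the tangent of half this angle, whatever the lens; pixels are square), "cx", "cy" (the principal point, pixels), "world_from_camera" (4x4, takes a point from camera to world coordinates). Camera axes: x right, y up, looking along -z (the intrinsics and any distortion apply to the point x, -y, -z); pixel columns grow to the right and rows downward; lengths in m; the calibration is good to about 2 mm. A picture is of the moment at which its call begins. get_calibration takes no time and is no camera call.
- robot.sign_off(): hands the job in; it is judged then, once.
The state is a dict: "t": time; "joint_pos": joint angles; "qd": joint speeds; "tau": joint torques, N m; "position": TCP position; "tcp_rot": TCP orientation; "contact_force": force on the tool from outside, world axes, zero at the start; "moment": the same for the moment, N m; "gripper_width": opening from 0.0 (shut) to 1.0 (fully open); "grasp_force": force on a finger pad.
Only numpy, scipy, OpenCV 4.12 (cv2) and the standard library are available. Lean on these libraries where they do the work, as an engineer would, in place of code of your own. Each camera call takes 0.05 s, during which the arm holds its last target. There are 200 camera calls.

## Working session

There is one attempt and no reset: what is moved stays moved. The work goes in short steps, Python scripts to look and compute and a tool call to move; the robot and the scene stay as the last step left them, time stands still between calls to the robot, and variables do not carry over. Pictures are saved under pics/ and viewed, at most 14 in all, crops included, and the job is handed in when it is done.

Besides the shell and the picture viewer there is one more tool, called after ">>>" by a JSON object that holds its "api" and its "payload", one argument or row to a line. jog_arm: Moves the arm, as the interface text tells. Its arguments: {"type":"object","properties":{"rows":{"type":"array"},"grip_force":{"type":"number"}},"required":["rows"]}

```bash
mkdir -p pics; ls
python3 - <<'E'
from bench import robot
import numpy as np, cv2
s=robot.get_state(); print({k:np.round(v,3).tolist() for k,v in s.items()})
for n in("top","side"):
    im,d=robot.get_image(n); c=robot.get_calibration(n); print(n,c)
    cv2.imwrite(f"pics/{n}0.png",im[...,::-1]); np.savez(f"{n}0.npz",im=im,d=d)
E
```

```text
pics
{'t': 0.0, 'joint_pos': [-1.25, 0.322, -0.07, 1.452, 0.023, 1.371, -0.057], 'qd': [-0.002, 0.001, -0.001, 0.0, -0.002, -0.0, 0.0], 'tau': [0.001, -49.129, -0.403, -31.252, -0.064, 0.044, 0.0], 'position': [0.196, 0.619, 0.221], 'tcp_rot': [-3.14, 0.0, 2.835], 'contact_force': [-0.063, 0.464, -0.689], 'moment': [0.003, -0.0, -0.017], 'grasp_force': 0.0, 'gripper_width': 0.999}
top {'vertical_fov': 51.15773118730857, 'cx': 311.2540441545083, 'cy': 201.03944937955467, 'world_from_camera': array([[ 0.01930252,  0.99331028, -0.11385121,  0.40335344],
       [-0.99969673,  0.01743303, -0.01739345, -0.05812448],
       [-0.01529232,  0.11415242,  0.99334554,  1.03453802],
       [ 0.        ,  0.        ,  0.        ,  1.        ]])}
side {'vertical_fov': 53.816434429251544, 'cx': 318.9195384272317, 'cy': 201.4815454488937, 'world_from_camera': array([[-0.80635274,  0.32349586, -0.49512189,  0.09161003],
       [-0.59087125, -0.4040884 ,  0.69827196,  0.56654398],
       [ 0.02581508,  0.8556068 ,  0.51698219,  0.50919543],
       [ 0.        ,  0.        ,  0.        ,  1.        ]])}
```

View pics/top0.png

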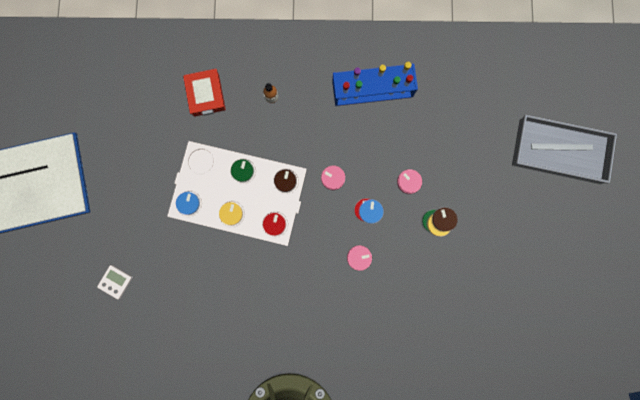

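View pics/side0.png

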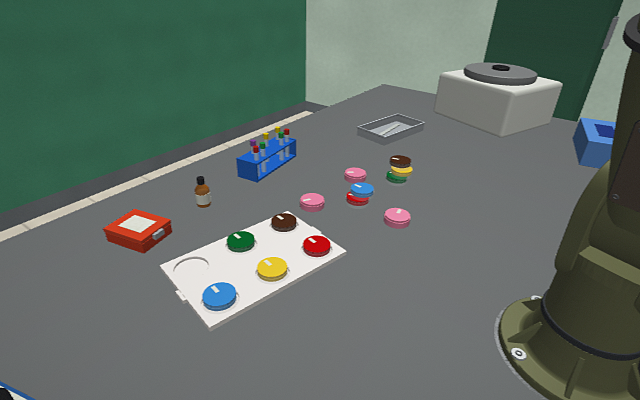

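The top view shows the tray dishes: green (242,170), brown (285,181), blue (187,203), yellow (231,213) and red (274,224). The stacks are blue on red at about (370,211) and brown on yellow on green at about (441,221). The pink dishes are decoys.

```bash
cat > h.py <<'E'
import numpy as np, cv2
from scipy.optimize import least_squares
from bench import robot
def cam(n):
    c=robot.get_calibration(n); return 200/np.tan(np.radians(c["vertical_fov"]/2)),c["cx"],c["cy"],c["world_from_camera"]
def rays(n,uv):
    f,cx,cy,T=cam(n); uv=np.asarray(uv,float).reshape(-1,2)
    return np.c_[(uv[:,0]-cx)/f,-(uv[:,1]-cy)/f,-np.ones(len(uv))]@T[:3,:3].T, T[:3,3]
def onplane(n,uv,z):
    d,o=rays(n,uv); return (o+d*((z-o[2])/d[:,2])[:,None])[:,:2]
def depthz(n,D,u,v):
    d,o=rays(n,[(u,v)]); return o+d[0]*np.median(D[int(v)-2:int(v)+3,int(u)-2:int(u)+3])
HUE=dict(red=lambda h,s,v:((h<6)|(h>172))&(s>190)&(v>90),brown=lambda h,s,v:((h<15)|(h>170))&(v<90)&(s>60),
 yellow=lambda h,s,v:(h>17)&(h<32)&(s>110),green=lambda h,s,v:(h>50)&(h<85)&(s>100),blue=lambda h,s,v:(h>98)&(h<115)&(s>120)&(v>150))
def blob(im,col,u,v,r=22):
    h=cv2.cvtColor(im,cv2.COLOR_RGB2HSV).astype(int); m=HUE[col](h[...,0],h[...,1],h[...,2])
    yy,xx=np.mgrid[:400,:640]; m&=(np.hypot(xx-u,yy-v)<r)
    m=cv2.morphologyEx(m.astype(np.uint8),cv2.MORPH_OPEN,np.ones((2,2)))
    k,l,st,_=cv2.connectedComponentsWithStats(m); i=1+np.argmax(st[1:,4]); return (l==i).astype(np.uint8)
def fit(n,im,col,u,v,ztop,R=None,r=22):
    m=blob(im,col,u,v,r); c=max(cv2.findContours(m,cv2.RETR_EXTERNAL,cv2.CHAIN_APPROX_NONE)[0],key=len)[:,0]
    p=onplane(n,cv2.convexHull(c)[:,0],ztop); 
    q=least_squares(lambda x:np.hypot(*(p-x[:2]).T)-x[2],[*p.mean(0),.028],loss="soft_l1",f_scale=.001).x
    return q,m.sum()
def go(xyz,yaw,yaw0=None):
    """tool-axis shift (mm) from the present pose to xyz and turn about tool z"""
    s=robot.get_state(); y0=s["tcp_rot"][2]; 
    from scipy.spatial.transform import Rotation as Ro
    M=Ro.from_euler("xyz",s["tcp_rot"]).as_matrix()
    print("t",round(s["t"],2),"pos",np.round(s["position"],4),"rot",np.round(s["tcp_rot"],4),"shift",np.round(M.T@(np.array(xyz)-s["position"])*1000,1),"turn z",round((y0-yaw+np.pi/2)%np.pi-np.pi/2,4))
E
python3 - <<'E'
from h import *
t=np.load("top0.npz"); s=np.load("side0.npz")
T=dict(green=(242,170),brown=(285,181),blue=(187,203),yellow=(231,213),red=(274,224))
S=dict(green=(240,241),brown=(284,222),blue=(219,295),yellow=(272,268),red=(316,245))
for c in T:
    print(c,"tray",*[(np.round(a,4),k) for a,k in(fit("top",t["im"],c,*T[c],.024),fit("side",s["im"],c,*S[c],.024))],np.round(depthz("top",t["d"],*T[c]),3))
for c,z,a,b in(("brown",.06,(444,219),(400,160)),("yellow",.04,(440,225),(402,170)),("green",.02,(430,222),(397,176)),("blue",.04,(372,211),(362,189)),("red",.02,(360,210),(357,198))):
    print(c,"stack",*[(np.round(x,4),k) for x,k in(fit("top",t["im"],c,*a,z),fit("side",s["im"],c,*b,z))],np.round(depthz("top",t["d"],*a),3))
for u in((333,177),(410,181),(360,258)): print("pink",onplane("top",u,.02),np.round(depthz("top",t["d"],*u),3))
E
```

```text
green tray (array([0.5904, 0.1302, 0.0263]), np.uint64(326)) (array([0.587 , 0.1359, 0.0309]), np.uint64(391)) [0.593 0.132 0.024]
brown tray (array([0.5667, 0.0232, 0.0263]), np.uint64(332)) (array([0.5647, 0.0282, 0.0286]), np.uint64(272)) [0.567 0.025 0.024]
blue tray (array([0.5071, 0.2606, 0.027 ]), np.uint64(356)) (array([0.5076, 0.2625, 0.0276]), np.uint64(568)) [0.509 0.263 0.025]
yellow tray (array([0.4836, 0.1538, 0.0273]), np.uint64(372)) (array([0.4801, 0.1585, 0.031 ]), np.uint64(559)) [0.486 0.154 0.024]
red tray (array([0.4596, 0.0471, 0.0254]), np.uint64(313)) (array([0.4595, 0.0486, 0.0272]), np.uint64(326)) [0.462 0.049 0.024]
brown stack (array([ 0.4764, -0.3538,  0.0272]), np.uint64(390)) (array([ 0.4744, -0.3488,  0.03  ]), np.uint64(140)) [ 0.478 -0.351  0.059]
yellow stack (array([ 0.4658, -0.3467,  0.0276]), np.uint64(159)) (array([ 0.4594, -0.3282,  0.029 ]), np.uint64(161)) [ 0.464 -0.341  0.06 ]
green stack (array([ 0.4755, -0.3375,  0.0247]), np.uint64(80)) (array([ 0.4725, -0.3227,  0.0302]), np.uint64(104)) [ 0.472 -0.323  0.04 ]
blue stack (array([ 0.4933, -0.1862,  0.0271]), np.uint64(378)) (array([ 0.493 , -0.1838,  0.0275]), np.uint64(184)) [ 0.496 -0.186  0.04 ]
red stack (array([ 0.4982, -0.1706,  0.0218]), np.uint64(48)) (array([ 0.4994, -0.1638,  0.0184]), np.uint64(39)) [ 0.498 -0.158  0.038]
pink [[ 0.58005509 -0.09267583]] [ 0.58  -0.093  0.02 ]
pink [[ 0.5732676  -0.28122453]] [ 0.573 -0.281  0.019]
pink [[ 0.3839696  -0.16012416]] [ 0.384 -0.16   0.019]
```

>>> {"api": "jog_arm", "payload": {
  "rows": [-465, -294, 0, 0, 0, 1.264, 87, -465, -294, 0, 0, 0, 1.264, 87, -465, -294, 0, 0, 0, 1.264, 87, -465, -294, 0, 0, 0, 1.264, 87, -465, -294, 0, 0, 0, 1.264, 87, -465, -294, 0, 0, 0, 1.264, 87, -465, -294, 0, 0, 0, 1.264, 87, -465, -294, 0, 0, 0, 1.264, 87],
  "grip_force": 12
}}

```text
t: 0.77
position: [0.4119, 0.3628, 0.2223]
tcp_rot: [-3.141, -0.0, 1.829]
contact_force: [1.0, 0.3, -0.2]
gripper_width: 1.0
grasp_force: 0.0
```

```bash
python3 -c "
from h import *
go((.55,.2,.223),np.pi/2)"
```

```text
t 0.77 pos [0.4119 0.3628 0.2223] rot [-3.1413 -0.      1.8288] shift [-192.6   92.    -0.7] turn z 0.258
```

>>> {"api": "jog_arm", "payload": {
  "rows": [-518, -46, 0, 0, 0, 0.258, 87, -518, -46, 0, 0, 0, 0.258, 87, -518, -46, 0, 0, 0, 0.258, 87, -518, -46, 0, 0, 0, 0.258, 87, -518, -46, 0, 0, 0, 0.258, 87, -518, -46, 0, 0, 0, 0.258, 87, -518, -46, 0, 0, 0, 0.258, 87, -518, -46, 0, 0, 0, 0.258, 87]
}}

```text
t: 1.43
position: [0.4689, 0.0345, 0.2224]
tcp_rot: [-3.142, -0.001, 1.577]
contact_force: [0.9, 0.3, -0.7]
gripper_width: 0.997
grasp_force: 0.0
```

```bash
python3 -c "
from h import *
go((.4765,-.353,.12),np.pi/2)"
```

```text
t 1.43 pos [0.4689 0.0345 0.2224] rot [-3.1416e+00 -6.0000e-04  1.5770e+00] shift [-387.6    5.2  102.2] turn z 0.0062
```

>>> {"api": "jog_arm", "payload": {
  "rows": [-388, 5, 90, 0, 0, 0, 87, -388, 5, 90, 0, 0, 0, 87, -388, 5, 90, 0, 0, 0, 87, -388, 5, 90, 0, 0, 0, 87, -388, 5, 90, 0, 0, 0, 87, -388, 5, 90, 0, 0, 0, 87, -388, 5, 90, 0, 0, 0, 87, -388, 5, 90, 0, 0, 0, 87]
}}

```text
t: 2.1
position: [0.4752, -0.2897, 0.1468]
tcp_rot: [3.141, -0.0, 1.578]
contact_force: [1.0, 0.2, 0.6]
gripper_width: 1.0
grasp_force: 0.0
```

```bash
python3 -c "
from h import *
go((.4765,-.353,.085),np.pi/2)"
```

```text
t 2.1 pos [ 0.4752 -0.2897  0.1468] rot [ 3.1408e+00 -4.0000e-04  1.5775e+00] shift [-63.4   0.8  61.8] turn z 0.0067
```

>>> {"api": "jog_arm", "payload": {
  "rows": [-63, 1, 62, 0, 0, 0.007, 87, -63, 1, 62, 0, 0, 0.007, 87, -63, 1, 62, 0, 0, 0.007, 87, -63, 1, 62, 0, 0, 0.007, 87, -63, 1, 62, 0, 0, 0.007, 87]
}}

```text
t: 2.52
position: [0.4768, -0.3506, 0.0851]
tcp_rot: [-3.141, -0.001, 1.569]
contact_force: [0.0, 0.7, 0.8]
gripper_width: 1.001
grasp_force: 0.0
```

```bash
python3 -c "
from h import *
go((.4765,-.353,.043),np.pi/2)
for n in('top','side'):
    im,d=robot.get_image(n); cv2.imwrite(f'pics/{n}1.png',cv2.resize(im[120:280,360:520] if n=='top' else im[80:240,320:480],None,fx=3.5,fy=3.5,interpolation=2)[...,::-1])
im=np.hstack([cv2.imread('pics/top1.png'),cv2.imread('pics/side1.png')]);cv2.imwrite('pics/c1.png',cv2.resize(im,(800,400)))
"
```

```text
t 2.52 pos [ 0.4768 -0.3506  0.0851] rot [-3.1408e+00 -8.0000e-04  1.5694e+00] shift [-2.4 -0.2 42.1] turn z -0.0014
```

View pics/c1.png

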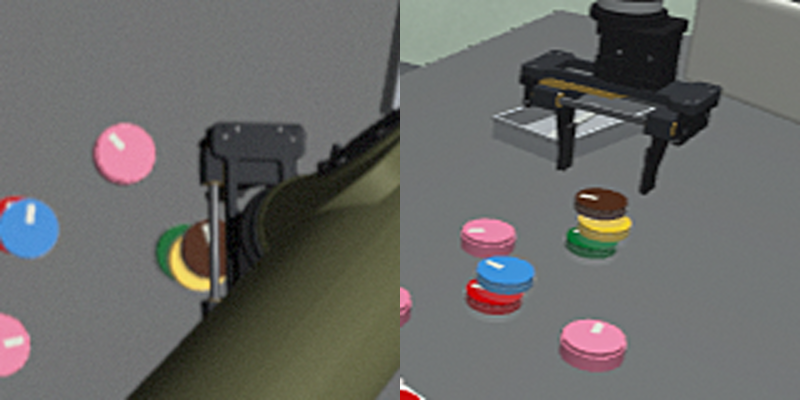

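The fingers straddle the brown dish with room on both sides, and the stack order is confirmed.

>>> {"api": "jog_arm", "payload": {
  "rows": [-2, 0, 22, 0, 0, 0, 87, -2, 0, 36, 0, 0, 0, 87, -2, 0, 42, 0, 0, 0, 87, -2, 0, 42, 0, 0, 0, 87, -2, 0, 42, 0, 0, 0, 75, -2, 0, 42, 0, 0, 0, 66, -2, 0, 42, 0, 0, 0, 62, -2, 0, 42, 0, 0, 0, 58]
}}

```text
t: 3.28
position: [0.4773, -0.3534, 0.044]
tcp_rot: [3.14, 0.0, 1.57]
contact_force: [-0.4, 0.5, -0.4]
gripper_width: 0.784
grasp_force: 0.0
```

>>> {"api": "jog_arm", "payload": {
  "rows": [0, 0, 0, 0, 0, 0, 52, 0, 0, 0, 0, 0, 0, 52, 0, 0, 0, 0, 0, 0, 52, 0, 0, 0, 0, 0, 0, 52]
}}

```text
t: 3.62
position: [0.4773, -0.3534, 0.0438]
tcp_rot: [3.141, 0.0, 1.57]
contact_force: [0.3, -0.0, 4.0]
gripper_width: 0.683
grasp_force: 12.0
```

>>> {"api": "jog_arm", "payload": {
  "rows": [0, 0, -3, 0, 0, 0, 52, 0, 0, -10, 0, 0, 0, 52, 0, 0, -25, 0, 0, 0, 52, 0, 0, -45, 0, 0, 0, 52, 0, 0, -65, 0, 0, 0, 52, 0, 0, -80, 0, 0, 0, 52, 0, 0, -85, 0, 0, 0, 52, 0, 0, -85, 0, 0, 0, 52]
}}

```text
t: 4.28
position: [0.4774, -0.3537, 0.1296]
tcp_rot: [3.139, 0.001, 1.57]
contact_force: [0.5, -0.6, -1.9]
gripper_width: 0.683
grasp_force: 12.0
```

>>> {"api": "jog_arm", "payload": {
  "rows": [20, 4, 0, 0, 0, 0, 52, 55, 12, 0, 0, 0, 0, 52, 92, 21, 0, 0, 0, 0, 52, 130, 30, 0, 0, 0, 0, 52, 168, 40, 0, 0, 0, 0, 52, 206, 49, 0, 0, 0, 0, 52, 244, 58, 0, 0, 0, 0, 52, 282, 67, 0, 0, 0, 0, 52]
}}

```text
t: 4.95
position: [0.5433, -0.069, 0.1271]
tcp_rot: [-3.14, -0.0, 1.57]
contact_force: [0.9, 0.2, -0.1]
gripper_width: 0.683
grasp_force: 12.0
```

>>> {"api": "jog_arm", "payload": {
  "rows": [35, 8, 0, 0, 0, 0, 52, 62, 15, 0, 0, 0, 0, 52, 84, 20, 0, 0, 0, 0, 52, 94, 23, 0, 0, 0, 0, 52, 94, 23, 0, 0, 0, 0, 52, 94, 23, 0, 0, 0, 0, 52]
}}

```text
t: 5.45
position: [0.5666, 0.0216, 0.1275]
tcp_rot: [-3.14, 0.002, 1.57]
contact_force: [-0.2, -1.4, -0.7]
gripper_width: 0.68
grasp_force: 12.0
```

```bash
cat > look.py <<'E'
from h import *
import sys
k=sys.argv[1]; o=[]
for n in('top','side'):
    im,d=robot.get_image(n); np.savez(f'{n}{k}.npz',im=im,d=d); cv2.imwrite(f'pics/{n}{k}.png',im[...,::-1])
s=robot.get_state(); print(s['t'],np.round(s['position'],4),np.round(s['tcp_rot'],4),s['gripper_width'])
E
python3 look.py 2
python3 - <<'E'
import cv2,numpy as np
a=cv2.imread('pics/top2.png')[100:300,150:550];b=cv2.imread('pics/side2.png')[120:320,140:540]
cv2.imwrite('pics/c2.png',cv2.resize(np.vstack([a,b]),(600,600)))
E
```

```text
5.55 [0.5667 0.0201 0.128 ] [-3.1409e+00  1.1000e-03  1.5665e+00] 0.681493466995276
```

View pics/c2.png

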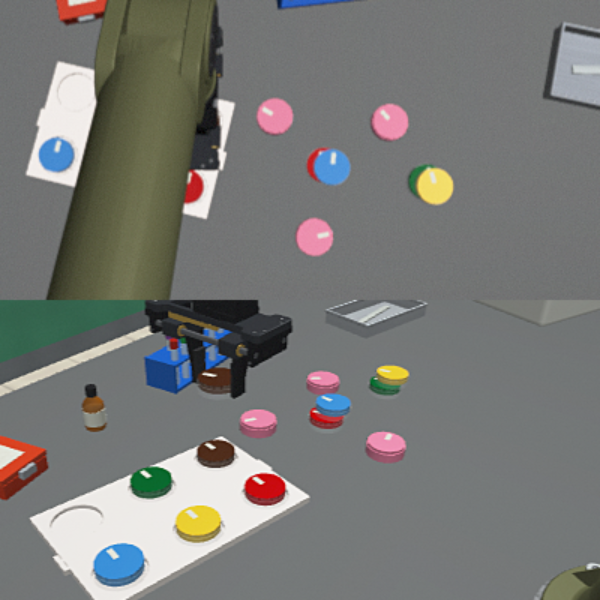

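The brown dish is held level, but the arm hides it from above. The yellow dish is now clear on top of its stack at about (440,224) in the full image. I'll compare the held dish with its tray mate in the side view.

Run:
```python
from h import *
t=np.load("top2.npz"); s=np.load("side2.npz")
cs=(140+217*400/600,120+(380-300)*400/600)
print("held side",fit("side",s["im"],"brown",*cs,.1445,r=16)); print("tray side",fit("side",s["im"],"brown",284,222,.024))
print("depth held",depthz("side",s["d"],*cs))
for c,z,u in(("yellow",.04,(440,224)),("green",.02,(430,222)),("blue",.04,(372,211))): print(c,fit("top",t["im"],c,*u,z))
big=cv2.resize(s["im"][150:250,230:330],(600,600),interpolation=cv2.INTER_NEAREST); cv2.imwrite("pics/c3.png",big[...,::-1])
```

```text
held side (array([0.55295751, 0.02576355, 0.03534609]), np.uint64(258))
tray side (array([0.56466492, 0.0281881 , 0.0285572 ]), np.uint64(269))
depth held [0.55994612 0.02858236 0.1445091 ]
yellow (array([ 0.46637258, -0.34763509,  0.02857186]), np.uint64(432))
green (array([ 0.47465168, -0.3382061 ,  0.02551281]), np.uint64(79))
blue (array([ 0.49338363, -0.18609297,  0.02711769]), np.uint64(379))
```

View pics/c3.png

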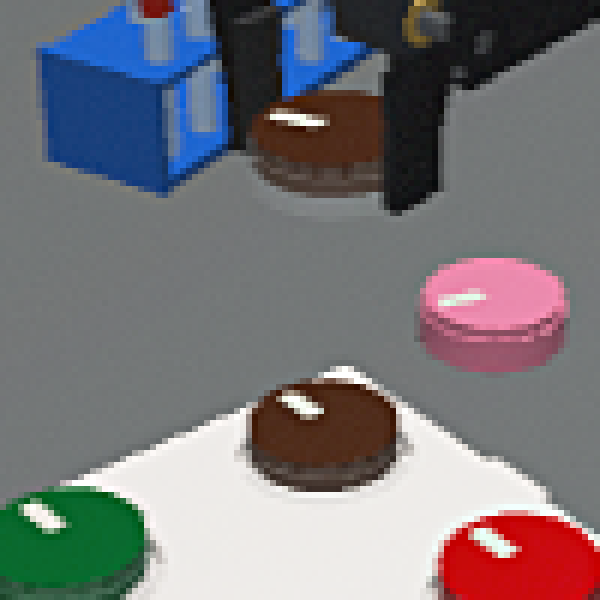

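```bash
cat >> h.py <<'E'
def proj(n,P):
    f,cx,cy,T=cam(n); p=(np.asarray(P)-T[:3,3])@T[:3,:3]; return np.c_[cx+f*p[:,0]/-p[:,2],cy-f*p[:,1]/-p[:,2]]
def circ(x,y,z,R=.0285):
    a=np.linspace(0,2*np.pi,73); return np.c_[x+R*np.cos(a),y+R*np.sin(a),0*a+z]
E
python3 - <<'E'
from h import *
s=np.load("side2.npz")["im"]; t=np.load("top2.npz")["im"]
big=cv2.resize(s[150:250,230:330],(600,600),interpolation=cv2.INTER_NEAREST)
def draw(img,n,c,o,k,col): cv2.polylines(img,[np.int32(((proj(n,c)+.5-np.array(o))*k))],True,col,1)
for x,y,z in((.5666,.0206,.1445),(.5667,.0232,.024),(.4596,.0471,.024),(.5904,.1302,.024)): draw(big,"side",circ(x,y,z),(230,150),6,(0,255,255))
b2=cv2.resize(t[180:280,340:480],(800,571),interpolation=cv2.INTER_NEAREST)
for x,y,z in((.4664,-.3476,.04),(.4747,-.3382,.02),(.4934,-.1861,.04),(.4982,-.1706,.02)): draw(b2,"top",circ(x,y,z),(340,180),800/140,(0,0,0))
o=np.hstack([cv2.resize(big,(400,400)),cv2.resize(b2,(400,286)) if 0 else cv2.copyMakeBorder(cv2.resize(b2,(400,286)),0,114,0,0,0)])
cv2.imwrite("pics/c4.png",o[...,::-1])
E
```

```text
(no output)
```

View pics/c4.png

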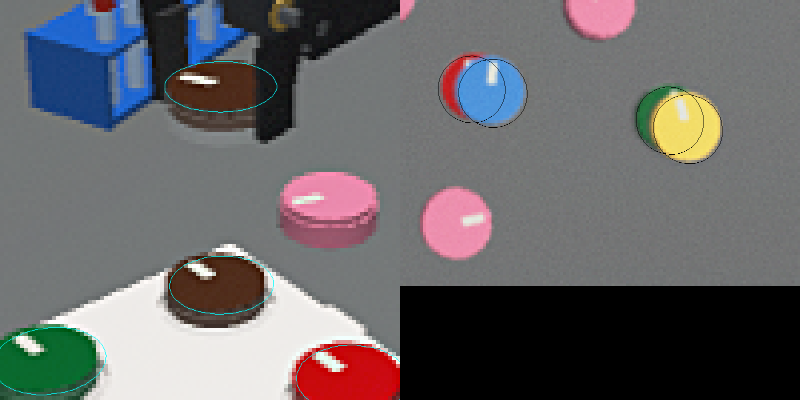

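>>> {"api": "jog_arm", "payload": {
  "rows": [1, 1, 15, 0, 0, 0, 52, 2, 1, 40, 0, 0, 0, 52, 2, 1, 65, 0, 0, 0, 52, 2, 1, 82, 0, 0, 0, 52, 2, 1, 90, 0, 0, 0, 52, 2, 1, 92, 0, 0, 0, 52, 2, 1, 92, 0, 0, 0, 52, 2, 1, 92, 0, 0, 0, 52]
}}

```text
t: 6.22
position: [0.5691, 0.0241, 0.0374]
tcp_rot: [3.14, -0.0, 1.569]
contact_force: [-0.1, -0.1, 0.4]
gripper_width: 0.684
grasp_force: 12.0
```

```bash
python3 look.py 5
python3 - <<'E'
import cv2
b=cv2.imread('pics/side5.png')[170:270,230:330]
cv2.imwrite('pics/c5.png',cv2.resize(b,(600,600),interpolation=0))
E
```

```text
6.3167 [0.5693 0.0246 0.0376] [ 3.1392e+00 -7.0000e-04  1.5694e+00] 0.6892178808807519
```

View pics/c5.png

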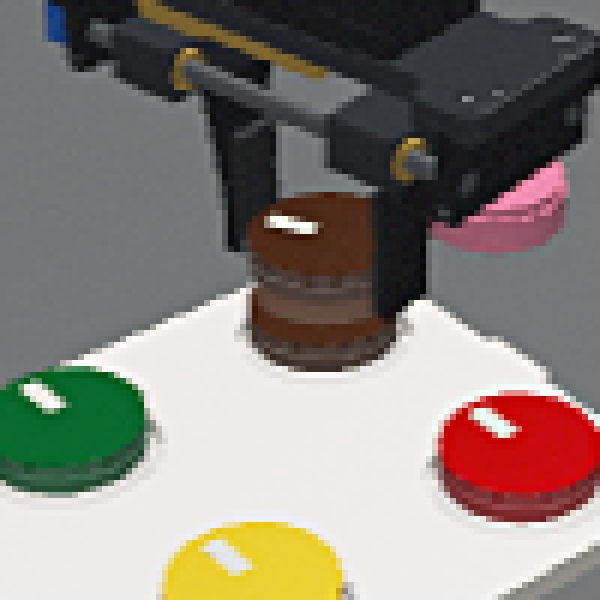

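The held dish's left edge lines up with the tray dish's left edge, both at about x=247 in the crop. I'll lower it gently.

>>> {"api": "jog_arm", "payload": {
  "rows": [0, 0, 4, 0, 0, 0, 52, 0, 0, 7, 0, 0, 0, 52, 0, 0, 8, 0, 0, 0, 52, 0, 0, 9, 0, 0, 0, 52, 0, 0, 9, 0, 0, 0, 52, 0, 0, 9, 0, 0, 0, 52]
}}

```text
t: 6.82
position: [0.568, 0.025, 0.0277]
tcp_rot: [-3.141, -0.001, 1.57]
contact_force: [-4.0, 1.0, 6.3]
gripper_width: 0.683
grasp_force: 12.0
```

>>> {"api": "jog_arm", "payload": {
  "rows": [0, 0, 0, 0, 0, 0, 62, 0, 0, 0, 0, 0, 0, 66, 0, 0, 0, 0, 0, 0, 76, 0, 0, 0, 0, 0, 0, 87, 0, 0, 0, 0, 0, 0, 87, 0, 0, 0, 0, 0, 0, 87]
}}

```text
t: 7.32
position: [0.5682, 0.0248, 0.0271]
tcp_rot: [3.142, 0.0, 1.57]
contact_force: [-0.1, -0.3, -0.4]
gripper_width: 0.957
grasp_force: 0.0
```

>>> {"api": "jog_arm", "payload": {
  "rows": [0, 0, -15, 0, 0, 0, 87, 0, 0, -40, 0, 0, 0, 87, 0, 0, -75, 0, 0, 0, 87, -30, -8, -95, 0, 0, 0, 87, -68, -18, -95, 0, 0, 0, 87, -106, -28, -95, 0, 0, 0, 87, -144, -38, -95, 0, 0, 0, 87, -182, -49, -95, 0, 0, 0, 87]
}}

```text
t: 7.98
position: [0.5186, -0.1586, 0.1226]
tcp_rot: [3.14, -0.0, 1.57]
contact_force: [0.6, -0.8, 0.1]
gripper_width: 1.0
grasp_force: 0.0
```

```bash
python3 look.py 6
python3 - <<'E'
from h import *
t=np.load("top6.npz");s=np.load("side6.npz")
print(fit("top",t["im"],"brown",285,181,.044),depthz("top",t["d"],285,181),fit("side",s["im"],"brown",284,212,.044))
for c,z,u in(("yellow",.04,(440,224)),("green",.02,(430,222))): print(c,fit("top",t["im"],c,*u,z))
go((.4675,-.347,.065),np.pi/2)
E
```

```text
8.0833 [ 0.5161 -0.1655  0.1229] [3.1412 0.0032 1.5582] 0.9995584464936328
(array([0.56379517, 0.02268018, 0.02629636]), np.uint64(341)) [0.5642532  0.02323476 0.04380311] (array([0.56261546, 0.03143631, 0.03272513]), np.uint64(299))
yellow (array([ 0.46640355, -0.34765299,  0.0285625 ]), np.uint64(432))
green (array([ 0.47547565, -0.33730834,  0.02452271]), np.uint64(78))
t 8.08 pos [ 0.5161 -0.1655  0.1229] rot [3.1412 0.0032 1.5582] shift [-181.9  -46.4   58.5] turn z -0.0126
```

Run:
```python
from h import *
s=np.load("side6.npz")["im"]; t=np.load("top6.npz")["im"]
def draw(img,n,c,o,k,col): cv2.polylines(img,[np.int32(((proj(n,c)+.5-np.array(o))*k*16))],True,col,1,cv2.LINE_AA,4)
a=cv2.resize(t[150:210,225:305],(533,400),interpolation=0); b=cv2.resize(s[180:250,225:325],(571,400),interpolation=0)
b=cv2.resize(s[185:245,255:315],(400,400),interpolation=0); a=cv2.resize(t[155:205,260:310],(400,400),interpolation=0)
for x,y,z in((.5667,.0232,.044),(.5667,.0232,.024)):
    draw(a,"top",circ(x,y,z),(260,155),8,(0,255,255)); draw(b,"side",circ(x,y,z),(255,185),400/60,(0,255,255))
cv2.imwrite("pics/c6.png",np.hstack([a,b])[...,::-1])
```

```text
(no output)
```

View pics/c6.png

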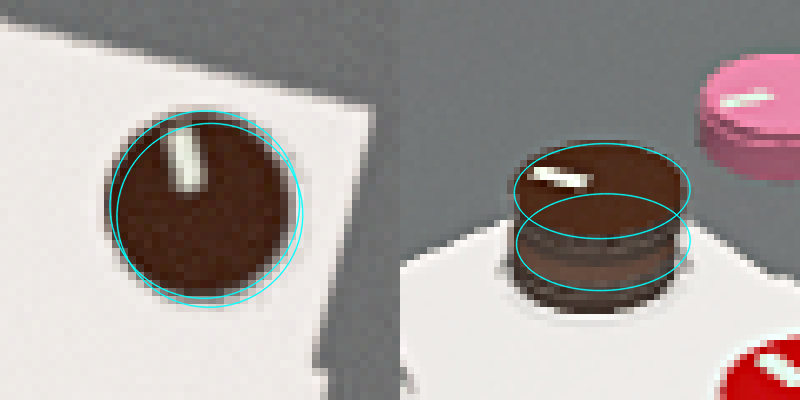

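The side view shows the brown pair in line, with both left edges at about x=514 in the crop. Next is yellow.

>>> {"api": "jog_arm", "payload": {
  "rows": [-38, -10, 0, 0, 0, 0, 87, -76, -21, 0, 0, 0, 0, 87, -114, -31, 10, 0, 0, 0, 87, -150, -41, 20, 0, 0, 0, 87, -178, -49, 35, 0, 0, 0, 87, -190, -51, 50, 0, 0, 0, 87, -190, -51, 52, 0, 0, 0, 87, -190, -51, 52, 0, 0, 0, 87]
}}

```text
t: 8.75
position: [0.467, -0.3468, 0.0691]
tcp_rot: [-3.139, -0.001, 1.568]
contact_force: [1.4, 0.2, -0.1]
gripper_width: 0.999
grasp_force: 0.0
```

```bash
python3 -c "
from h import *
robot.get_image('side'); go((.4675,-.347,.0235),np.pi/2)"
```

```text
t 8.8 pos [ 0.4682 -0.346   0.0699] rot [-3.1410e+00 -1.1000e-03  1.5702e+00] shift [-1.  -0.7 46.4] turn z -0.0006
```

>>> {"api": "jog_arm", "payload": {
  "rows": [0, 0, 25, 0, 0, 0, 87, 0, 0, 40, 0, 0, 0, 87, 0, 0, 46, 0, 0, 0, 87, 0, 0, 46, 0, 0, 0, 87, 0, 0, 46, 0, 0, 0, 75, 0, 0, 46, 0, 0, 0, 66, 0, 0, 46, 0, 0, 0, 62, 0, 0, 46, 0, 0, 0, 58]
}}

```text
t: 9.47
position: [0.4684, -0.3474, 0.0251]
tcp_rot: [3.14, 0.0, 1.57]
contact_force: [0.8, -0.2, 0.6]
gripper_width: 0.783
grasp_force: 0.0
```

>>> {"api": "jog_arm", "payload": {
  "rows": [0, 0, 0, 0, 0, 0, 52, 0, 0, 0, 0, 0, 0, 52, 0, 0, 0, 0, 0, 0, 52, 0, 0, 0, 0, 0, 0, 52]
}}

```text
t: 9.8
position: [0.4683, -0.3473, 0.0248]
tcp_rot: [3.141, 0.0, 1.57]
contact_force: [0.0, -0.1, 3.5]
gripper_width: 0.686
grasp_force: 12.0
```

>>> {"api": "jog_arm", "payload": {
  "rows": [0, 0, -3, 0, 0, 0, 52, 0, 0, -10, 0, 0, 0, 52, 0, 0, -25, 0, 0, 0, 52, 0, 0, -45, 0, 0, 0, 52, 0, 0, -65, 0, 0, 0, 52, 0, 0, -82, 0, 0, 0, 52, 0, 0, -90, 0, 0, 0, 52, 0, 0, -90, 0, 0, 0, 52]
}}

```text
t: 10.47
position: [0.4688, -0.3479, 0.1162]
tcp_rot: [3.138, 0.001, 1.57]
contact_force: [-0.1, 0.4, -0.2]
gripper_width: 0.687
grasp_force: 12.0
```

>>> {"api": "jog_arm", "payload": {
  "rows": [15, 1, 0, 0, 0, 0, 52, 45, 2, 0, 0, 0, 0, 52, 83, 3, 0, 0, 0, 0, 52, 121, 4, 0, 0, 0, 0, 52, 159, 5, 0, 0, 0, 0, 52, 197, 6, 0, 0, 0, 0, 52, 235, 7, 0, 0, 0, 0, 52, 273, 8, 0, 0, 0, 0, 52]
}}

```text
t: 11.13
position: [0.475, -0.072, 0.1133]
tcp_rot: [-3.14, -0.0, 1.57]
contact_force: [0.9, -0.1, -1.1]
gripper_width: 0.679
grasp_force: 12.0
```

>>> {"api": "jog_arm", "payload": {
  "rows": [38, 1, 0, 0, 0, 0, 52, 76, 2, 0, 0, 0, 0, 52, 114, 3, 0, 0, 0, 0, 52, 152, 5, 0, 0, 0, 0, 52, 185, 6, 0, 0, 0, 0, 52, 210, 7, 0, 0, 0, 0, 52, 224, 8, 0, 0, 0, 0, 52, 229, 8, 0, 0, 0, 0, 52]
}}

```text
t: 11.8
position: [0.4835, 0.1571, 0.1132]
tcp_rot: [-3.14, 0.001, 1.574]
contact_force: [0.2, 0.2, 0.1]
gripper_width: 0.68
grasp_force: 12.0
```

```bash
python3 -c "
from h import *
[robot.get_image('side') for i in range(3)]; go((.4847,.1546,.0385),np.pi/2)"
```

```text
t 11.95 pos [0.4842 0.1531 0.1137] rot [-3.1407e+00  1.5000e-03  1.5685e+00] shift [ 1.6  0.6 75.2] turn z -0.0023
```

>>> {"api": "jog_arm", "payload": {
  "rows": [1, 1, 15, 0, 0, 0, 52, 1, 1, 40, 0, 0, 0, 52, 1, 1, 60, 0, 0, 0, 52, 1, 1, 71, 0, 0, 0, 52, 1, 1, 75, 0, 0, 0, 52, 1, 1, 75, 0, 0, 0, 52, 1, 1, 75, 0, 0, 0, 52, 1, 1, 75, 0, 0, 0, 52]
}}

```text
t: 12.62
position: [0.4864, 0.1559, 0.0405]
tcp_rot: [3.14, -0.001, 1.569]
contact_force: [0.1, 0.5, -0.8]
gripper_width: 0.681
grasp_force: 12.0
```

```bash
python3 look.py 7
python3 - <<'E'
from h import *
s=np.load("side7.npz")["im"]; b=cv2.resize(s[225:295,235:305],(490,490),interpolation=0)
for x,y,z in((.4836,.1538,.044+.0100),(.4836,.1538,.024)):
    cv2.polylines(b,[np.int32((proj("side",circ(x,y,z))+.5-[235,225])*7*16)],True,(0,0,0),1,cv2.LINE_AA,4)
cv2.imwrite("pics/c7.png",b[...,::-1]); go((.4847,.1546,.0288),np.pi/2)
E
```

```text
12.7167 [0.4862 0.1562 0.0403] [ 3.1398e+00 -1.2000e-03  1.5697e+00] 0.6845674475516529
t 12.72 pos [0.4862 0.1562 0.0403] rot [ 3.1398e+00 -1.2000e-03  1.5697e+00] shift [-1.6 -1.5 11.5] turn z -0.0011
```

View pics/c7.png

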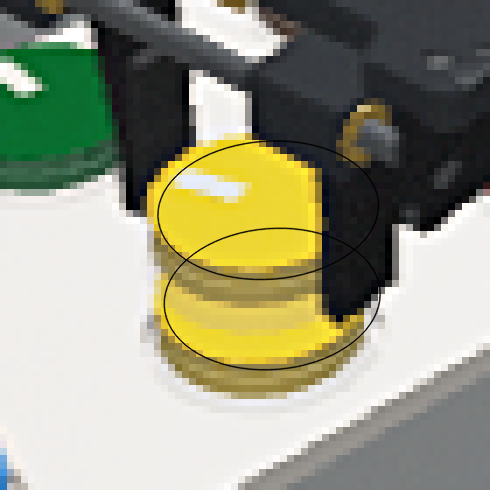

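The held yellow dish sits within about 1 mm of its mate, slightly left and away, so I'll nudge it by 1 mm as I lower it.

>>> {"api": "jog_arm", "payload": {
  "rows": [-1, -1, 5, 0, 0, 0, 52, -1, -1, 8, 0, 0, 0, 52, -1, -1, 10, 0, 0, 0, 52, -1, -1, 11, 0, 0, 0, 52, -1, -1, 11, 0, 0, 0, 52, -1, -1, 11, 0, 0, 0, 52]
}}

```text
t: 13.22
position: [0.484, 0.1549, 0.0286]
tcp_rot: [-3.14, -0.0, 1.57]
contact_force: [-3.3, -0.5, 5.4]
gripper_width: 0.685
grasp_force: 12.0
```

>>> {"api": "jog_arm", "payload": {
  "rows": [0, 0, 0, 0, 0, 0, 62, 0, 0, 0, 0, 0, 0, 66, 0, 0, 0, 0, 0, 0, 76, 0, 0, 0, 0, 0, 0, 87, 0, 0, 0, 0, 0, 0, 87, 0, 0, 0, 0, 0, 0, 87]
}}

```text
t: 13.72
position: [0.4843, 0.1549, 0.0282]
tcp_rot: [3.142, 0.0, 1.57]
contact_force: [0.0, 0.6, -0.4]
gripper_width: 0.955
grasp_force: 0.0
```

>>> {"api": "jog_arm", "payload": {
  "rows": [0, 0, -15, 0, 0, 0, 87, 0, 0, -40, 0, 0, 0, 87, 0, 0, -75, 0, 0, 0, 87, -25, 0, -95, 0, 0, 0, 87, -63, 0, -95, 0, 0, 0, 87, -101, 0, -95, 0, 0, 0, 87, -139, 0, -95, 0, 0, 0, 87, -177, 0, -95, 0, 0, 0, 87]
}}

```text
t: 14.38
position: [0.484, -0.0236, 0.1236]
tcp_rot: [3.141, -0.001, 1.57]
contact_force: [1.5, -0.6, -0.8]
gripper_width: 1.0
grasp_force: 0.0
```

>>> {"api": "jog_arm", "payload": {
  "rows": [-38, 0, 0, 0, 0, 0, 87, -76, 0, 0, 0, 0, 0, 87, -114, 0, 0, 0, 0, 0, 87, -140, 0, 0, 0, 0, 0, 87, -155, 0, 0, 0, 0, 0, 87, -160, 0, 0, 0, 0, 0, 87, -160, 0, 0, 0, 0, 0, 87]
}}

```text
t: 14.97
position: [0.4837, -0.1834, 0.1232]
tcp_rot: [-3.141, 0.0, 1.567]
contact_force: [-0.4, 0.3, -0.4]
gripper_width: 0.999
grasp_force: 0.0
```

```bash
python3 look.py 8
python3 - <<'E'
from h import *
t=np.load("top8.npz")["im"]; s=np.load("side8.npz")["im"]
print(fit("top",t,"green",430,222,.02),fit("top",t,"yellow",231,213,.044),fit("side",s,"green",397,176,.02)); go((.477,-.337,.05),np.pi/2)
a=cv2.resize(t[180:270,330:480],(750,450))
cv2.imwrite("pics/c8.png",a[...,::-1])
E
```

```text
15.0667 [ 0.4841 -0.1808  0.123 ] [-3.1412e+00 -9.0000e-04  1.5709e+00] 1.000773689336792Traceback (most recent call last):
  File "<stdin>", line 3, in <module>
  File "h.py", line 21, in fit
    m=blob(im,col,u,v,r); c=max(cv2.findContours(m,cv2.RETR_EXTERNAL,cv2.CHAIN_APPROX_NONE)[0],key=len)[:,0]
  File "h.py", line 19, in blob
    k,l,st,_=cv2.connectedComponentsWithStats(m); i=1+np.argmax(st[1:,4]); return (l==i).astype(np.uint8)
                                                      ~~~~~~~~~^^^^^^^^^^
    return _wrapfunc(a, 'argmax', axis=axis, out=out, **kwds)
    return bound(*args, **kwds)
ValueError: attempt to get argmax of an empty sequence
```

>>> {"api": "jog_arm", "payload": {
  "rows": [38, 0, 0, 0, 0, 0, 87, 76, 0, 0, 0, 0, 0, 87, 114, 0, 0, 0, 0, 0, 87, 145, 0, 0, 0, 0, 0, 87, 160, 0, 0, 0, 0, 0, 87, 160, 0, 0, 0, 0, 0, 87]
}}

```text
t: 15.57
position: [0.4838, -0.0151, 0.1231]
tcp_rot: [-3.141, -0.002, 1.58]
contact_force: [-0.6, 0.7, -0.0]
gripper_width: 0.999
grasp_force: 0.0
```

```bash
python3 look.py 8
python3 - <<'E'
from h import *
t=np.load("top8.npz")["im"]
a=cv2.resize(t[150:270,180:480],(800,320)); cv2.imwrite("pics/c8.png",a[...,::-1])
go((.477,-.337,.05),np.pi/2)
for c,u,z in(("green",(430,222),.02),("yellow",(231,210),.044),("blue",(372,211),.04)):
    try: print(c,fit("top",t,c,*u,z))
    except Exception as e: print(c,e)
E
```

```text
15.6667 [ 0.484  -0.0204  0.1233] [ 3.1416e+00 -2.0000e-04  1.5740e+00] 0.9984967533154654
t 15.67 pos [ 0.484  -0.0204  0.1233] rot [ 3.1416e+00 -2.0000e-04  1.5740e+00] shift [-316.6   -8.    73.2] turn z 0.0032
green (array([ 0.47435285, -0.3402898 ,  0.02714915]), np.uint64(364))
yellow (array([0.48103882, 0.15195417, 0.02792524]), np.uint64(407))
blue (array([ 0.49344231, -0.18602732,  0.02715857]), np.uint64(381))
```

View pics/c8.png

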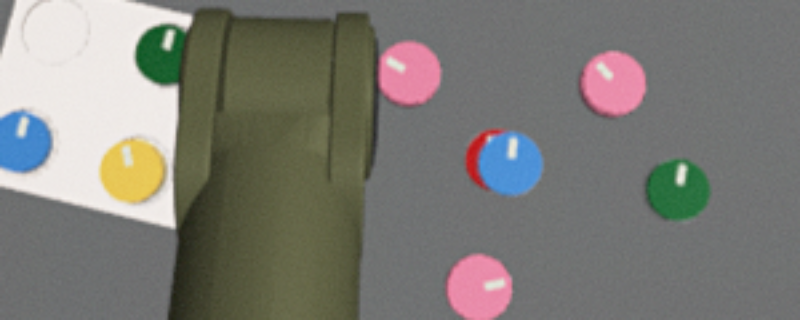

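Green is now clear at (434,221) in the full image, and yellow sits squarely on its mate. Next I'll pick green.

>>> {"api": "jog_arm", "payload": {
  "rows": [-38, -1, 0, 0, 0, 0, 87, -76, -2, 0, 0, 0, 0, 87, -114, -3, 0, 0, 0, 0, 87, -152, -4, 0, 0, 0, 0, 87, -190, -5, 0, 0, 0, 0, 87, -228, -6, 0, 0, 0, 0, 87, -266, -7, 10, 0, 0, 0, 87, -295, -8, 30, 0, 0, 0, 87]
}}

```text
t: 16.33
position: [0.4762, -0.3228, 0.0953]
tcp_rot: [3.137, 0.004, 1.567]
contact_force: [0.1, 0.5, 0.1]
gripper_width: 1.0
grasp_force: 0.0
```

>>> {"api": "jog_arm", "payload": {
  "rows": [-18, 0, 20, 0, 0, 0, 87, -23, 0, 43, 0, 0, 0, 87, -23, 0, 43, 0, 0, 0, 87, -23, 0, 43, 0, 0, 0, 87, -23, 0, 43, 0, 0, 0, 87]
}}

```text
t: 16.75
position: [0.4761, -0.3403, 0.0511]
tcp_rot: [3.141, 0.0, 1.57]
contact_force: [0.3, -0.1, -0.2]
gripper_width: 1.002
grasp_force: 0.0
```

```bash
python3 -c "
from h import *
robot.get_image('side'); go((.476,-.3395,.0045),np.pi/2)"
```

```text
t 16.8 pos [ 0.4767 -0.3401  0.0516] rot [3.1397e+00 5.0000e-04 1.5705e+00] shift [ 0.6 -0.8 47.1] turn z -0.0003
```

>>> {"api": "jog_arm", "payload": {
  "rows": [0, 0, 25, 0, 0, 0, 87, 0, 0, 39, 0, 0, 0, 87, 0, 0, 45, 0, 0, 0, 87, 0, 0, 46, 0, 0, 0, 87, 0, 0, 46, 0, 0, 0, 75, 0, 0, 46, 0, 0, 0, 66, 0, 0, 46, 0, 0, 0, 62, 0, 0, 46, 0, 0, 0, 58]
}}

```text
t: 17.47
position: [0.4763, -0.3404, 0.005]
tcp_rot: [3.14, 0.0, 1.57]
contact_force: [-0.0, 0.5, 0.0]
gripper_width: 0.778
grasp_force: 0.0
```

>>> {"api": "jog_arm", "payload": {
  "rows": [0, 0, 0, 0, 0, 0, 52, 0, 0, 0, 0, 0, 0, 52, 0, 0, 0, 0, 0, 0, 52, 0, 0, 0, 0, 0, 0, 52]
}}

```text
t: 17.8
position: [0.4763, -0.3403, 0.0047]
tcp_rot: [3.141, 0.0, 1.57]
contact_force: [0.2, 0.7, 4.0]
gripper_width: 0.684
grasp_force: 12.0
```

>>> {"api": "jog_arm", "payload": {
  "rows": [0, 0, -3, 0, 0, 0, 52, 0, 0, -10, 0, 0, 0, 52, 0, 0, -25, 0, 0, 0, 52, 0, 0, -45, 0, 0, 0, 52, 0, 0, -70, 0, 0, 0, 52, 0, 0, -95, 0, 0, 0, 52, 0, 0, -110, 0, 0, 0, 52, 0, 0, -110, 0, 0, 0, 52]
}}

```text
t: 18.47
position: [0.4777, -0.342, 0.1189]
tcp_rot: [3.135, 0.003, 1.569]
contact_force: [0.8, -0.6, 0.2]
gripper_width: 0.683
grasp_force: 12.0
```

>>> {"api": "jog_arm", "payload": {
  "rows": [15, 4, 0, 0, 0, 0, 52, 45, 11, 0, 0, 0, 0, 52, 82, 20, 0, 0, 0, 0, 52, 119, 29, 0, 0, 0, 0, 52, 156, 38, 0, 0, 0, 0, 52, 193, 47, 0, 0, 0, 0, 52, 230, 56, 0, 0, 0, 0, 52, 267, 65, 0, 0, 0, 0, 52]
}}

```text
t: 19.13
position: [0.5408, -0.0713, 0.1143]
tcp_rot: [-3.141, -0.001, 1.57]
contact_force: [-0.4, -0.3, -0.7]
gripper_width: 0.682
grasp_force: 12.0
```

>>> {"api": "jog_arm", "payload": {
  "rows": [37, 9, 0, 0, 0, 0, 52, 74, 18, 0, 0, 0, 0, 52, 111, 28, 0, 0, 0, 0, 52, 144, 36, 0, 0, 0, 0, 52, 172, 43, 0, 0, 0, 0, 52, 192, 48, 0, 0, 0, 0, 52, 202, 50, 0, 0, 0, 0, 52, 204, 51, 0, 0, 0, 0, 52]
}}

```text
t: 19.8
position: [0.5919, 0.1333, 0.1138]
tcp_rot: [-3.141, 0.0, 1.573]
contact_force: [-0.2, 0.8, -0.5]
gripper_width: 0.683
grasp_force: 12.0
```

```bash
python3 -c "
from h import *
[robot.get_image('side') for i in range(3)]; go((.5924,.1312,.0385),np.pi/2)"
```

```text
t 19.95 pos [0.5921 0.1285 0.1142] rot [-3.1413e+00  1.2000e-03  1.5676e+00] shift [ 2.8  0.3 75.7] turn z -0.0032
```

>>> {"api": "jog_arm", "payload": {
  "rows": [0, 0, 15, 0, 0, 0, 52, 0, 0, 40, 0, 0, 0, 52, 0, 0, 60, 0, 0, 0, 52, 0, 0, 71, 0, 0, 0, 52, 0, 0, 75, 0, 0, 0, 52, 0, 0, 75, 0, 0, 0, 52, 0, 0, 75, 0, 0, 0, 52, 0, 0, 75, 0, 0, 0, 52]
}}

```text
t: 20.62
position: [0.5934, 0.1306, 0.0407]
tcp_rot: [3.139, -0.001, 1.569]
contact_force: [0.3, -0.4, 0.3]
gripper_width: 0.686
grasp_force: 12.0
```

```bash
python3 look.py 9
python3 - <<'E'
from h import *
s=np.load("side9.npz")["im"]; b=cv2.resize(s[195:265,205:275],(490,490),interpolation=0)
for x,y,z in((.5904,.1302,.044+.0100),(.5904,.1302,.024)):
    cv2.polylines(b,[np.int32((proj("side",circ(x,y,z))+.5-[205,195])*7*16)],True,(0,0,0),1,cv2.LINE_AA,4)
cv2.imwrite("pics/c9.png",b[...,::-1]); go((.5924,.1312,.0288),np.pi/2)
E
```

```text
20.7167 [0.5932 0.1309 0.0405] [ 3.1396e+00 -9.0000e-04  1.5698e+00] 0.685538560317803
t 20.72 pos [0.5932 0.1309 0.0405] rot [ 3.1396e+00 -9.0000e-04  1.5698e+00] shift [ 0.3 -0.8 11.7] turn z -0.001
```

View pics/c9.png

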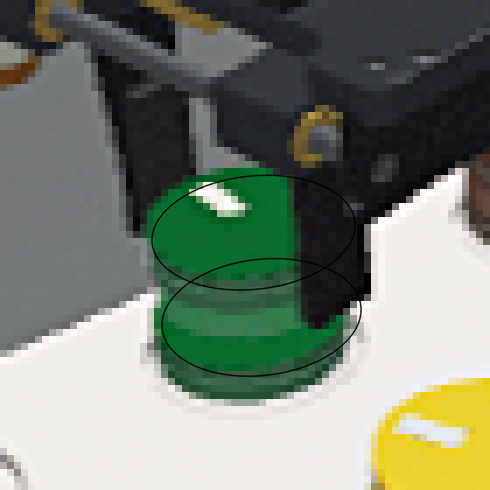

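The held green dish matches its mate to within about 0.5 mm. I'll lower and release it.

>>> {"api": "jog_arm", "payload": {
  "rows": [0, 0, 5, 0, 0, 0, 52, 0, 0, 8, 0, 0, 0, 52, 0, 0, 10, 0, 0, 0, 52, 0, 0, 11, 0, 0, 0, 52, 0, 0, 11, 0, 0, 0, 52, 0, 0, 11, 0, 0, 0, 52]
}}

```text
t: 21.22
position: [0.5921, 0.131, 0.0287]
tcp_rot: [-3.141, -0.0, 1.57]
contact_force: [-2.2, -0.4, 5.2]
gripper_width: 0.681
grasp_force: 12.0
```

>>> {"api": "jog_arm", "payload": {
  "rows": [0, 0, 0, 0, 0, 0, 62, 0, 0, 0, 0, 0, 0, 66, 0, 0, 0, 0, 0, 0, 76, 0, 0, 0, 0, 0, 0, 87, 0, 0, 0, 0, 0, 0, 87, 0, 0, 0, 0, 0, 0, 87]
}}

```text
t: 21.72
position: [0.5923, 0.1308, 0.0281]
tcp_rot: [-3.142, 0.0, 1.57]
contact_force: [0.2, -0.4, -0.0]
gripper_width: 0.955
grasp_force: 0.0
```

>>> {"api": "jog_arm", "payload": {
  "rows": [0, 0, -15, 0, 0, 0, 87, 0, 0, -40, 0, 0, 0, 87, 0, 0, -75, 0, 0, 0, 87, -25, -8, -95, 0, 0, 0, 87, -61, -20, -95, 0, 0, 0, 87, -97, -31, -95, 0, 0, 0, 87, -133, -42, -95, 0, 0, 0, 87, -169, -53, -95, 0, 0, 0, 87]
}}

```text
t: 22.38
position: [0.5385, -0.0396, 0.1235]
tcp_rot: [3.141, -0.001, 1.57]
contact_force: [0.7, -0.0, -0.5]
gripper_width: 0.999
grasp_force: 0.0
```

>>> {"api": "jog_arm", "payload": {
  "rows": [-36, -11, 0, 0, 0, 0, 87, -72, -22, 0, 0, 0, 0, 87, -106, -32, 5, 0, 0, 0, 87, -132, -39, 15, 0, 0, 0, 87, -143, -43, 35, 0, 0, 0, 87, -147, -45, 52, 0, 0, 0, 87, -147, -45, 55, 0, 0, 0, 87, -147, -45, 55, 0, 0, 0, 87]
}}

```text
t: 23.05
position: [0.493, -0.185, 0.0674]
tcp_rot: [-3.139, -0.0, 1.569]
contact_force: [0.1, 1.1, -0.4]
gripper_width: 1.001
grasp_force: 0.0
```

```bash
python3 -c "
from h import *
[robot.get_image('side') for i in range(2)]; go((.495,-.1852,.0248),np.pi/2)"
```

```text
t 23.15 pos [ 0.4948 -0.1846  0.0689] rot [3.1407 0.     1.5709] shift [-0.6  0.1 44.1] turn z 0.0001
```

>>> {"api": "jog_arm", "payload": {
  "rows": [-1, 0, 25, 0, 0, 0, 87, -1, 0, 38, 0, 0, 0, 87, -1, 0, 43, 0, 0, 0, 87, -1, 0, 44, 0, 0, 0, 87, -1, 0, 44, 0, 0, 0, 75, -1, 0, 44, 0, 0, 0, 66, -1, 0, 44, 0, 0, 0, 62, -1, 0, 44, 0, 0, 0, 58]
}}

```text
t: 23.82
position: [0.4946, -0.1862, 0.0249]
tcp_rot: [3.14, -0.0, 1.57]
contact_force: [-0.7, -0.8, 0.1]
gripper_width: 0.777
grasp_force: 0.0
```

>>> {"api": "jog_arm", "payload": {
  "rows": [0, 0, 0, 0, 0, 0, 52, 0, 0, 0, 0, 0, 0, 52, 0, 0, 0, 0, 0, 0, 52, 0, 0, 0, 0, 0, 0, 52]
}}

```text
t: 24.15
position: [0.4945, -0.1862, 0.0247]
tcp_rot: [3.141, -0.0, 1.57]
contact_force: [-0.2, -0.2, 3.7]
gripper_width: 0.684
grasp_force: 12.0
```

>>> {"api": "jog_arm", "payload": {
  "rows": [0, 0, -3, 0, 0, 0, 52, 0, 0, -10, 0, 0, 0, 52, 0, 0, -25, 0, 0, 0, 52, 0, 0, -45, 0, 0, 0, 52, 0, 0, -65, 0, 0, 0, 52, 0, 0, -82, 0, 0, 0, 52, 0, 0, -90, 0, 0, 0, 52, 0, 0, -90, 0, 0, 0, 52]
}}

```text
t: 24.82
position: [0.4952, -0.1865, 0.1161]
tcp_rot: [3.138, -0.0, 1.57]
contact_force: [0.4, 0.7, -0.4]
gripper_width: 0.681
grasp_force: 12.0
```

>>> {"api": "jog_arm", "payload": {
  "rows": [15, 1, 0, 0, 0, 0, 52, 45, 2, 0, 0, 0, 0, 52, 82, 3, 0, 0, 0, 0, 52, 119, 4, 0, 0, 0, 0, 52, 156, 5, 0, 0, 0, 0, 52, 193, 6, 0, 0, 0, 0, 52, 230, 7, 0, 0, 0, 0, 52, 267, 8, 0, 0, 0, 0, 52]
}}

```text
t: 25.48
position: [0.5011, 0.0826, 0.1132]
tcp_rot: [-3.14, 0.0, 1.57]
contact_force: [1.5, 0.3, -0.6]
gripper_width: 0.68
grasp_force: 12.0
```

>>> {"api": "jog_arm", "payload": {
  "rows": [36, 1, 0, 0, 0, 0, 52, 72, 2, 0, 0, 0, 0, 52, 106, 3, 0, 0, 0, 0, 52, 136, 4, 0, 0, 0, 0, 52, 160, 5, 0, 0, 0, 0, 52, 174, 6, 0, 0, 0, 0, 52, 179, 6, 0, 0, 0, 0, 52, 180, 6, 0, 0, 0, 0, 52]
}}

```text
t: 26.15
position: [0.508, 0.2608, 0.1133]
tcp_rot: [-3.141, 0.002, 1.571]
contact_force: [0.2, -0.5, -1.0]
gripper_width: 0.685
grasp_force: 12.0
```

```bash
python3 -c "
from h import *
[robot.get_image('side') for i in range(4)]; go((.509,.2615,.0395),np.pi/2)"
```

```text
t 26.35 pos [0.5088 0.2586 0.1142] rot [-3.1414e+00  5.0000e-04  1.5668e+00] shift [ 2.9  0.2 74.7] turn z -0.004
```

>>> {"api": "jog_arm", "payload": {
  "rows": [0, 0, 15, 0, 0, 0, 52, 0, 0, 40, 0, 0, 0, 52, 0, 0, 60, 0, 0, 0, 52, 0, 0, 71, 0, 0, 0, 52, 0, 0, 74, 0, 0, 0, 52, 0, 0, 74, 0, 0, 0, 52, 0, 0, 74, 0, 0, 0, 52, 0, 0, 74, 0, 0, 0, 52]
}}

```text
t: 27.02
position: [0.5095, 0.2612, 0.0416]
tcp_rot: [3.14, -0.001, 1.569]
contact_force: [0.4, 1.3, -0.8]
gripper_width: 0.682
grasp_force: 12.0
```

```bash
python3 look.py 10
python3 - <<'E'
from h import *
im=np.load("side10.npz")["im"]; go((.509,.2605,.0287),np.pi/2)
b=cv2.resize(im[240:330,175:265],(540,540),interpolation=0)
for z in(.054,.024): cv2.polylines(b,[np.int32((proj("side",circ(.5071,.2606,z))+.5-[175,240])*6*16)],True,(0,0,0),1,cv2.LINE_AA,4)
cv2.imwrite("pics/c10.png",b[...,::-1])
E
```

```text
27.1167 [0.5092 0.2613 0.0414] [ 3.1399e+00 -1.4000e-03  1.5698e+00] 0.6846852217948594
t 27.12 pos [0.5092 0.2613 0.0414] rot [ 3.1399e+00 -1.4000e-03  1.5698e+00] shift [-0.8 -0.3 12.7] turn z -0.001
```

View pics/c10.png

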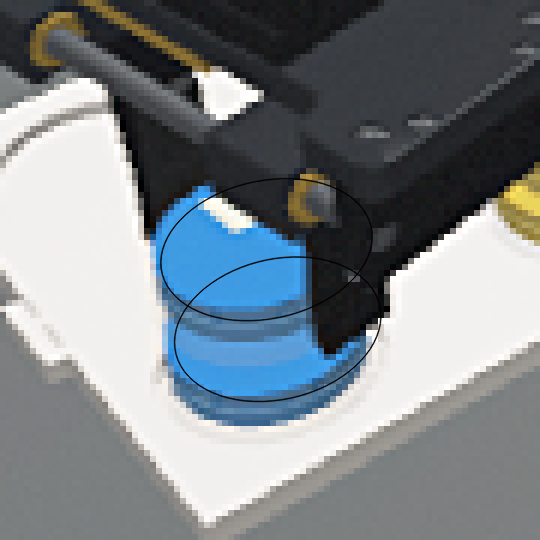

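The held blue dish matches its mate to within about 0.5 mm. I'll lower and release it, then measure red.

>>> {"api": "jog_arm", "payload": {
  "rows": [0, 0, 5, 0, 0, 0, 52, 0, 0, 9, 0, 0, 0, 52, 0, 0, 11, 0, 0, 0, 52, 0, 0, 12, 0, 0, 0, 52, 0, 0, 12, 0, 0, 0, 52, 0, 0, 12, 0, 0, 0, 52]
}}

```text
t: 27.62
position: [0.5081, 0.2609, 0.0287]
tcp_rot: [-3.14, -0.0, 1.57]
contact_force: [-2.5, -1.3, 6.9]
gripper_width: 0.686
grasp_force: 12.0
```

>>> {"api": "jog_arm", "payload": {
  "rows": [0, 0, 0, 0, 0, 0, 62, 0, 0, 0, 0, 0, 0, 66, 0, 0, 0, 0, 0, 0, 76, 0, 0, 0, 0, 0, 0, 87, 0, 0, 0, 0, 0, 0, 87, 0, 0, 0, 0, 0, 0, 87]
}}

```text
t: 28.12
position: [0.5084, 0.2608, 0.0282]
tcp_rot: [3.142, 0.0, 1.57]
contact_force: [0.5, 1.4, 0.5]
gripper_width: 0.957
grasp_force: 0.0
```

>>> {"api": "jog_arm", "payload": {
  "rows": [0, 0, -15, 0, 0, 0, 87, 0, 0, -40, 0, 0, 0, 87, 0, 0, -75, 0, 0, 0, 87, -25, -1, -95, 0, 0, 0, 87, -62, -2, -95, 0, 0, 0, 87, -99, -3, -95, 0, 0, 0, 87, -136, -4, -95, 0, 0, 0, 87, -173, -5, -95, 0, 0, 0, 87]
}}

```text
t: 28.78
position: [0.503, 0.0863, 0.1235]
tcp_rot: [3.141, -0.001, 1.57]
contact_force: [0.4, -0.2, -0.5]
gripper_width: 1.0
grasp_force: 0.0
```

```bash
python3 look.py 11
python3 - <<'E'
from h import *
t=np.load("top11.npz")["im"]
print(fit("top",t,"red",361,210,.02)); go((.5,-.17,.05),np.pi/2)
E
```

```text
28.8833 [0.5032 0.0804 0.1236] [3.1413e+00 1.0000e-03 1.5597e+00] 0.998376516247191
(array([ 0.49822253, -0.17532587,  0.02598029]), np.uint64(323))
t 28.88 pos [0.5032 0.0804 0.1236] rot [3.1413e+00 1.0000e-03 1.5597e+00] shift [-250.4   -0.5   73.9] turn z -0.0111
```

>>> {"api": "jog_arm", "payload": {
  "rows": [-38, 0, 0, 0, 0, 0, 87, -76, -1, 0, 0, 0, 0, 87, -114, -1, 0, 0, 0, 0, 87, -152, -2, 0, 0, 0, 0, 87, -190, -2, 5, 0, 0, 0, 87, -226, -3, 15, 0, 0, 0, 87, -252, -3, 35, 0, 0, 0, 87, -262, -3, 58, 0, 0, 0, 87]
}}

```text
t: 29.55
position: [0.5007, -0.1792, 0.0661]
tcp_rot: [3.138, 0.003, 1.565]
contact_force: [-0.2, 0.4, -0.2]
gripper_width: 1.003
grasp_force: 0.0
```

>>> {"api": "jog_arm", "payload": {
  "rows": [0, 0, 10, 0, 0, 0, 87, 0, 0, 15, 0, 0, 0, 87, 0, 0, 15, 0, 0, 0, 87, 0, 0, 15, 0, 0, 0, 87]
}}

```text
t: 29.88
position: [0.5008, -0.1726, 0.0506]
tcp_rot: [3.141, -0.001, 1.572]
contact_force: [0.6, 0.3, 0.7]
gripper_width: 0.997
grasp_force: 0.0
```

```bash
python3 -c "
from h import *
robot.get_image('side'); go((.5,-.1745,.0047),np.pi/2)"
```

```text
t 29.93 pos [ 0.5012 -0.1727  0.0511] rot [ 3.1400e+00 -6.0000e-04  1.5722e+00] shift [-1.8 -1.2 46.4] turn z 0.0014
```

>>> {"api": "jog_arm", "payload": {
  "rows": [-1, -1, 25, 0, 0, 0, 87, -1, -1, 39, 0, 0, 0, 87, -1, -1, 45, 0, 0, 0, 87, -1, -1, 46, 0, 0, 0, 87, -1, -1, 46, 0, 0, 0, 75, -1, -1, 46, 0, 0, 0, 66, -1, -1, 46, 0, 0, 0, 62, -1, -1, 46, 0, 0, 0, 58]
}}

```text
t: 30.6
position: [0.4996, -0.1752, 0.0049]
tcp_rot: [3.14, -0.0, 1.57]
contact_force: [-0.7, 0.5, 0.2]
gripper_width: 0.777
grasp_force: 0.0
```

>>> {"api": "jog_arm", "payload": {
  "rows": [0, 0, 0, 0, 0, 0, 52, 0, 0, 0, 0, 0, 0, 52, 0, 0, 0, 0, 0, 0, 52, 0, 0, 0, 0, 0, 0, 52]
}}

```text
t: 30.93
position: [0.4996, -0.1752, 0.0048]
tcp_rot: [3.14, -0.0, 1.57]
contact_force: [-0.9, 0.4, 4.1]
gripper_width: 0.683
grasp_force: 12.0
```

>>> {"api": "jog_arm", "payload": {
  "rows": [0, 0, -3, 0, 0, 0, 52, 0, 0, -10, 0, 0, 0, 52, 0, 0, -25, 0, 0, 0, 52, 0, 0, -45, 0, 0, 0, 52, 0, 0, -70, 0, 0, 0, 52, 0, 0, -95, 0, 0, 0, 52, 0, 0, -110, 0, 0, 0, 52, 0, 0, -110, 0, 0, 0, 52]
}}

```text
t: 31.6
position: [0.501, -0.176, 0.1176]
tcp_rot: [3.136, -0.0, 1.57]
contact_force: [0.8, -0.8, -0.5]
gripper_width: 0.681
grasp_force: 12.0
```

>>> {"api": "jog_arm", "payload": {
  "rows": [15, -3, 0, 0, 0, 0, 52, 45, -8, 0, 0, 0, 0, 52, 80, -14, 0, 0, 0, 0, 52, 115, -20, 0, 0, 0, 0, 52, 150, -26, 0, 0, 0, 0, 52, 180, -32, 0, 0, 0, 0, 52, 202, -36, 0, 0, 0, 0, 52, 215, -38, 0, 0, 0, 0, 52]
}}

```text
t: 32.27
position: [0.4594, 0.0432, 0.1133]
tcp_rot: [-3.14, -0.001, 1.574]
contact_force: [-1.3, 0.2, -0.1]
gripper_width: 0.685
grasp_force: 12.0
```

>>> {"api": "jog_arm", "payload": {
  "rows": [5, -1, 0, 0, 0, 0, 52, 6, -1, 0, 0, 0, 0, 52, 6, -1, 0, 0, 0, 0, 52, 6, -1, 0, 0, 0, 0, 52, 6, -1, 0, 0, 0, 0, 52]
}}

```text
t: 32.68
position: [0.4604, 0.0445, 0.1141]
tcp_rot: [-3.141, 0.0, 1.567]
contact_force: [0.1, -0.3, -0.6]
gripper_width: 0.683
grasp_force: 12.0
```

```bash
python3 -c "
from h import *
[robot.get_image('side') for i in range(2)]; go((.4614,.0479,.0395),np.pi/2)"
```

```text
t 32.78 pos [0.4604 0.0449 0.1142] rot [3.1416e+00 2.0000e-04 1.5679e+00] shift [ 3.   1.  74.7] turn z -0.0029
```

>>> {"api": "jog_arm", "payload": {
  "rows": [1, 0, 15, 0, 0, 0, 52, 1, 0, 40, 0, 0, 0, 52, 1, 0, 60, 0, 0, 0, 52, 1, 0, 71, 0, 0, 0, 52, 1, 0, 74, 0, 0, 0, 52, 1, 0, 74, 0, 0, 0, 52, 1, 0, 74, 0, 0, 0, 52, 1, 0, 74, 0, 0, 0, 52]
}}

```text
t: 33.45
position: [0.4613, 0.0471, 0.0413]
tcp_rot: [3.14, -0.001, 1.57]
contact_force: [0.6, 0.1, 0.2]
gripper_width: 0.685
grasp_force: 12.0
```

```bash
python3 look.py 12
python3 - <<'E'
from h import *
im=np.load("side12.npz")["im"]; go((.4614,.0472,.0287),np.pi/2)
b=cv2.resize(im[190:280,270:360],(540,540),interpolation=0)
for z in(.054,.024): cv2.polylines(b,[np.int32((proj("side",circ(.4596,.0471,z))+.5-[270,190])*6*16)],True,(0,0,0),1,cv2.LINE_AA,4)
cv2.imwrite("pics/c12.png",b[...,::-1])
E
```

```text
33.55 [0.4611 0.0472 0.0412] [ 3.1398e+00 -1.1000e-03  1.5699e+00] 0.6835583624409005
t 33.55 pos [0.4611 0.0472 0.0412] rot [ 3.1398e+00 -1.1000e-03  1.5699e+00] shift [-0.   0.3 12.5] turn z -0.0009
```

View pics/c12.png

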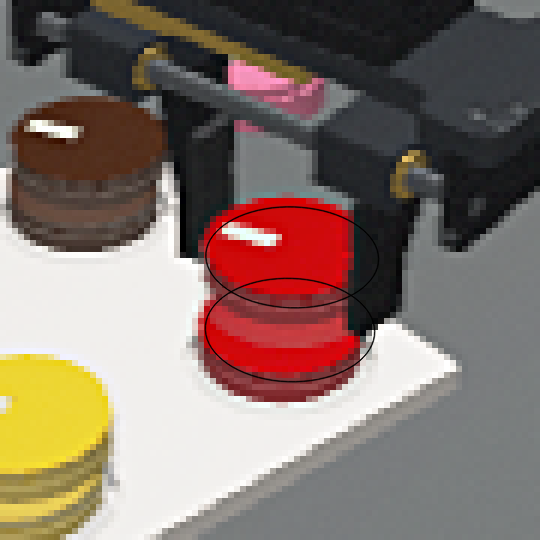

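The held red dish is within about 1 mm of its mate. I'll lower it with a 1 mm nudge, release and back off clear.

>>> {"api": "jog_arm", "payload": {
  "rows": [1, 0, 5, 0, 0, 0, 52, 1, 0, 9, 0, 0, 0, 52, 1, 0, 11, 0, 0, 0, 52, 1, 0, 12, 0, 0, 0, 52, 1, 0, 12, 0, 0, 0, 52, 1, 0, 12, 0, 0, 0, 52]
}}

```text
t: 34.05
position: [0.4599, 0.0481, 0.0286]
tcp_rot: [-3.14, -0.0, 1.57]
contact_force: [-3.4, -0.1, 6.5]
gripper_width: 0.684
grasp_force: 12.0
```

>>> {"api": "jog_arm", "payload": {
  "rows": [0, 0, 0, 0, 0, 0, 62, 0, 0, 0, 0, 0, 0, 66, 0, 0, 0, 0, 0, 0, 76, 0, 0, 0, 0, 0, 0, 87, 0, 0, 0, 0, 0, 0, 87, 0, 0, 0, 0, 0, 0, 87]
}}

```text
t: 34.55
position: [0.4602, 0.0479, 0.0282]
tcp_rot: [-3.142, 0.0, 1.57]
contact_force: [-0.6, 0.0, 0.1]
gripper_width: 0.957
grasp_force: 0.0
```

>>> {"api": "jog_arm", "payload": {
  "rows": [0, 0, -15, 0, 0, 0, 87, 0, 0, -40, 0, 0, 0, 87, 0, 0, -75, 0, 0, 0, 87, -25, 3, -105, 0, 0, 0, 87, -62, 6, -115, 0, 0, 0, 87, -99, 10, -115, 0, 0, 0, 87, -136, 14, -115, 0, 0, 0, 87, -173, 18, -115, 0, 0, 0, 87]
}}

```text
t: 35.22
position: [0.4783, -0.1265, 0.1439]
tcp_rot: [3.139, -0.002, 1.571]
contact_force: [-0.2, -0.1, -0.3]
gripper_width: 1.001
grasp_force: 0.0
```

>>> {"api": "jog_arm", "payload": {
  "rows": [-37, 4, 0, 0, 0, 0, 87, -74, 8, 0, 0, 0, 0, 87, -104, 11, 0, 0, 0, 0, 87, -124, 13, 0, 0, 0, 0, 87, -130, 14, 0, 0, 0, 0, 87, -130, 14, 0, 0, 0, 0, 87]
}}

```text
t: 35.72
position: [0.4913, -0.2571, 0.1431]
tcp_rot: [-3.141, 0.001, 1.566]
contact_force: [-0.4, 0.4, 0.7]
gripper_width: 1.002
grasp_force: 0.0
```

```bash
python3 look.py 13
python3 - <<'E'
from h import *
t=np.load("top13.npz")["im"]; s=np.load("side13.npz")["im"]
a=cv2.resize(t[130:250,160:320],(400,300),interpolation=2); b=cv2.resize(s[190:340,150:350],(400,300),interpolation=2)
cv2.imwrite("pics/c13.png",cv2.resize(np.hstack([a,b])[...,::-1],(800,300)))
D=np.load("top13.npz")["d"]
for c,x,y in(("green",.592,.131),("brown",.568,.024),("blue",.509,.261),("yellow",.484,.155),("red",.461,.048)):
    u=proj("top",[(x,y,.044)])[0]; print(c,np.round(fit("top",t,c,*u,.044)[0],4),np.round(depthz("top",D,*u),4))
E
```

```text
35.8167 [ 0.4919 -0.2538  0.1429] [-3.1410e+00 -1.2000e-03  1.5705e+00] 0.9998875625284771
green [0.5876 0.1284 0.0268] [0.592 0.131 0.044]
brown [0.5638 0.0227 0.0263] [0.568  0.024  0.0437]
blue [0.5053 0.2594 0.0276] [0.509  0.2611 0.0438]
yellow [0.4809 0.152  0.0279] [0.484  0.1549 0.0444]
red [0.4571 0.0469 0.0259] [0.461  0.0481 0.0434]
```

View pics/c13.png

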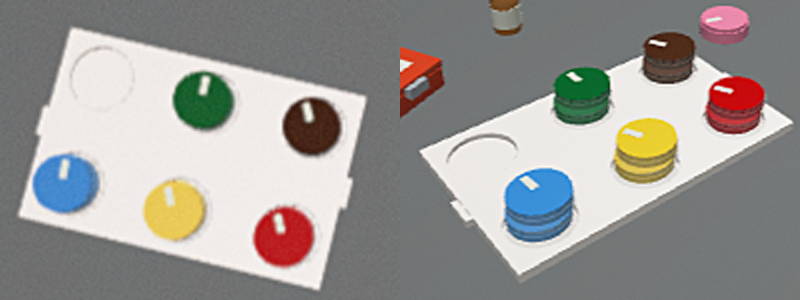

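All five pairs are level (tops at about 44 mm) and in line in both views, and the arm is clear.

```bash
python3 -c "
from bench import robot
print(robot.sign_off())"
```

```text
the job is handed in; nothing more can be done
None
```

I took both stacks apart, set all five dishes level and in line (to about 2 mm by camera) on their own colours in the tray, and handed the job in at about 36 s; the pink dishes were not touched.

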